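Find and tag the weak flask seat

ROBOT

A 6-joint arm with a two-finger parallel gripper is mounted at the origin on the work surface. World frame = base frame: x ahead of the robot, y to its left, z up, the work surface at z = 0. Lengths are in m, angles in rad, forces in N, time in s.
With the tool pointing down it reaches from about 0.35 to 0.975 m from the base axis. Payload 4.9 kg.
Tool frame: the origin (TCP) lies on the front face of the gripper's body, between the roots of the fingers; the fingertips stand ctrl.tip_extent ahead of it and the grasp point (between the pads) lies 54 mm ahead of it (ctrl.tip_extent is the distance from the TCP to the fingertips, in m); z points along the fingers, y is the line along which they close (so a half turn about z gives the same grasp; the last joint's range is limited). The gripper opens to 85 mm and grips with 20 to 120 N. Pads are 22 mm wide; open, the fingers measure 114 mm over their backs; the gripper's body (76 mm by 85 mm) begins 54 mm behind the grasp point. The pads swing forward as they close: fully open they stand 13 mm farther back than shut.
Start: joints at [-1.327, 0.053, 1.613, -0, 1.476, -0.119], TCP at [0.222, -0.584, 0.304] pointing down, gripper open.
Joint ranges: [-3.01, 3.01], [-1.01, 2.22], [0.06, 2.58], [-1.02, 4.17], [0.09, 2.62], [-3.14, 3.14]. Speed limits (rad/s): [2.57, 2.57, 3.14, 3.14, 3.14, 3.14].

INTERFACE

Orientations are given as a rotation vector (axis times angle).
In Python, from station import ctrl gives the robot as it stands.
- The arm moves only by the tool apply_moves, never from a script. Its argument "rows" is one flat list of numbers, 6 for each row, row after row: the shift along the tool's x, y, z normalised to -1 to 1, where 1 is 0.6 m, then the turn, a rotation vector about the tool's x, y, z normalised to -1 to 1, where 1 is 90 degrees. A call has 1 to 20 rows; each row is the pose to reach, as a shift and turn from the pose commanded when the call began, along the tool's axes at that moment; what a row does not reach only later rows make up. A row lasts 1/10 s, in which the tool goes at most 50 mm and 8.59 degrees, less where a joint would pass 70% of its speed; a pose out of reach is approached as far as the arm can. A call with a number of a shift or a turn outside -1 to 1 is refused whole. A call with a gripper value outside its range is refused whole. "grip" is the opening, from 0 (shut) to 1 (fully open), set as the call begins (left out, the last holds). The fingers move at their own pace and stop on an object; "grip_force" is the grip in N (left out, the last holds). Time passes only in rows, so rows that repeat a pose let the fingers close. It gives the time, the measured TCP pose, the force, the opening and the grip force at its end, in the units of the state.
- ctrl.get_obs(): the state, without advancing time (a new reading comes with each control period).
- ctrl.get_image(name): name is "side" or "top" or "wrist"; returns (picture, depth): 480x640x3 uint8, blue, green, red; 480x640 float32, m along the optical axis (not along the pixel's ray), 0 where there is no reading.
- ctrl.camera_model(name): a dict with "mtx" (3x3 intrinsics, pixels), "k1" (the pictures are not rectified: a ray, as slopes to the right and down, at radius r is drawn at 1 + k1 r^2 times it, then the intrinsics apply), "R" (3x3) and "t" (3): a world point X has camera coordinates R X + t; the wrist camera has in their place "tool_from_camera" (4x4, takes a point from camera to tool coordinates, whose origin is the TCP and whose axes are the flange's). Camera axes: x right, y down, z forward; pixel columns grow to the right and rows downward; lengths in m; the calibration is good to about 2 mm. A picture is of the moment at which its call begins: read the wrist's pose just before it. camera_model takes no time and is no camera call.
- ctrl.finish_job(): hands the job in; it is judged then, once.
The state is a dict: "t": time; "q": joint angles; "dq": joint speeds; "effort": joint torques, N m; "tool_pos": TCP position; "tool_rot": TCP orientation; "contact_force": force on the tool from outside, world axes, zero at the start; "wrist_torque": the same for the moment, N m; "opening": finger opening in m; "grip_force": force on a finger pad.
Only numpy, scipy, OpenCV 4.12 (cv2) and the standard library are available. Lean on these libraries where they do the work, as an engineer would, in place of code of your own. Each camera call takes 0.05 s, during which the arm holds its last target. There are 200 camera calls.

TASK

One of the three sprung flask seats has a worn spring: press down the black pad of each in turn with a fingertip, from the robot's left to its right, and feel which is the softest. Then push the white tag of that softest seat fully down to mark it for repair, leaving the other two tags up and the pads free. Only press: do not pull or lift anything, and leave the flask, bottle, mug and spanner where they are.

Things in the scene. Friction and masses are not known exactly. Their poses are not given: they have to be found in the camera images.
- seat_a: one of three alike flask seats bolted to the bench in a row across it, one each at the left (y above 0.1 m), middle and right (y below -0.1 m), in any order of names: an aluminium base plate 150 x 90 x 10 mm carrying a round sprung pad 37 mm from the plate's centre along its own +x and a push-down tag 42 mm from the centre along its own -x. Origin: centre of the plate's underside, z up; its own +x points away from the robot, turned by up to 20 degrees either way
- pad_top_a (a point): centre of the flat top of seat_a's pad, a black rubber disc 56 mm across and 20 mm thick on a steel coil spring; the top is 62 mm above the bench when free; this point sinks with the pad
- pad_a (a joint): how far seat_a's pad is pressed down, m: 0 free, 0.016 on its stop. Springs back when let go. The three springs look alike but differ in stiffness by about a factor of two from one to the next, between 150 and 800 N/m, each with about 1 N to start it moving; 14 N is enough to bottom any of them. A press that shows the difference sinks the pad 3 mm or more
- tag_top_a (a point): centre of the flat top of seat_a's tag, a white plastic T-shaped tab in a grey guide block (30 x 44 mm, 34 mm high above the bench); its cap is 22 mm (along the seat's x) x 32 mm and 8 mm thick; the top is 60 mm above the bench when up, 44 mm when fully down
- tag_a (a joint): how far seat_a's tag is pushed down, m: 0 up (start), 0.016 fully down on its stop; negative if pulled up out of its guide. Slides with about 2.5 N of friction and stays where it is left
- seat_b: one of three alike flask seats bolted to the bench in a row across it, one each at the left (y above 0.1 m), middle and right (y below -0.1 m), in any order of names: an aluminium base plate 150 x 90 x 10 mm carrying a round sprung pad 37 mm from the plate's centre along its own +x and a push-down tag 42 mm from the centre along its own -x. Origin: centre of the plate's underside, z up; its own +x points away from the robot, turned by up to 20 degrees either way
- pad_top_b (a point): centre of the flat top of seat_b's pad, a black rubber disc 56 mm across and 20 mm thick on a steel coil spring; the top is 62 mm above the bench when free; this point sinks with the pad
- pad_b (a joint): how far seat_b's pad is pressed down, m: 0 free, 0.016 on its stop. Springs back when let go. The three springs look alike but differ in stiffness by about a factor of two from one to the next, between 150 and 800 N/m, each with about 1 N to start it moving; 14 N is enough to bottom any of them. A press that shows the difference sinks the pad 3 mm or more
- tag_top_b (a point): centre of the flat top of seat_b's tag, a white plastic T-shaped tab in a grey guide block (30 x 44 mm, 34 mm high above the bench); its cap is 22 mm (along the seat's x) x 32 mm and 8 mm thick; the top is 60 mm above the bench when up, 44 mm when fully down
- tag_b (a joint): how far seat_b's tag is pushed down, m: 0 up (start), 0.016 fully down on its stop; negative if pulled up out of its guide. Slides with about 2.5 N of friction and stays where it is left
- seat_c: one of three alike flask seats bolted to the bench in a row across it, one each at the left (y above 0.1 m), middle and right (y below -0.1 m), in any order of names: an aluminium base plate 150 x 90 x 10 mm carrying a round sprung pad 37 mm from the plate's centre along its own +x and a push-down tag 42 mm from the centre along its own -x. Origin: centre of the plate's underside, z up; its own +x points away from the robot, turned by up to 20 degrees either way
- pad_top_c (a point): centre of the flat top of seat_c's pad, a black rubber disc 56 mm across and 20 mm thick on a steel coil spring; the top is 62 mm above the bench when free; this point sinks with the pad
- pad_c (a joint): how far seat_c's pad is pressed down, m: 0 free, 0.016 on its stop. Springs back when let go. The three springs look alike but differ in stiffness by about a factor of two from one to the next, between 150 and 800 N/m, each with about 1 N to start it moving; 14 N is enough to bottom any of them. A press that shows the difference sinks the pad 3 mm or more
- tag_top_c (a point): centre of the flat top of seat_c's tag, a white plastic T-shaped tab in a grey guide block (30 x 44 mm, 34 mm high above the bench); its cap is 22 mm (along the seat's x) x 32 mm and 8 mm thick; the top is 60 mm above the bench when up, 44 mm when fully down
- tag_c (a joint): how far seat_c's tag is pushed down, m: 0 up (start), 0.016 fully down on its stop; negative if pulled up out of its guide. Slides with about 2.5 N of friction and stays where it is left
- flask: glass conical flask, 80 mm across the foot, 125 mm high, standing beyond the seats. Origin: centre of its underside. Bystander
- reagent: white plastic reagent bottle with a blue cap, 68 mm across, 170 mm high, standing right of the seats. Origin: centre of its underside. Bystander
- mug: white ceramic mug, 80 mm across, 90 mm high, handle along its own +y, standing left of the seats. Origin: centre of its underside. Bystander
- spanner: steel spanner 150 mm long, lying flat across the bench between the robot and the seats, its length along its own x. Origin: underside of the tool. Bystander
Not all that is in view belongs to the job. Leave any orange or red look-alike of the seat_b alone.

How it is judged:
By the outcome, as a careful person would: the job done as asked, in the order asked, and still so for the second after the job is handed in, with the robot touching nothing.
It also fails if it takes over 58 s, if anything falls off the work surface, if the arm or the gripper's body presses on something with over 40 N, if the wrist force passes 120 N, or if a joint passes its speed limit or range.

## Working session

There is one attempt and no reset: what is moved stays moved. The work goes in short steps, Python scripts to look and compute and a tool call to move; the robot and the scene stay as the last step left them, time stands still between calls to the robot, and variables do not carry over. Pictures are saved under pics/ and viewed, at most 10 in all, crops included, and the job is handed in when it is done.

Besides the shell and the picture viewer there is one more tool, called as a command line: name --argument value ..., lists and objects as JSON in quotes. apply_moves: Moves the arm, as the interface text tells. Its arguments: {"type":"object","properties":{"rows":{"type":"array","items":{"type":"number"}},"grip":{"type":"number"},"grip_force":{"type":"number"}},"required":["rows"]}

```bash
mkdir -p pics; ls
python3 - <<'E'
from station import ctrl
import cv2,numpy as np
o=ctrl.get_obs();print({k:np.round(v,3) for k,v in o.items()},ctrl.tip_extent)
for n in("top","side"):
    im,d=ctrl.get_image(n);cv2.imwrite(f"pics/{n}0.png",im);np.savez(f"pics/{n}0.npz",im=im,d=d)
    m=ctrl.camera_model(n);print(n,m)
E
```

```text
pics
{'t': np.float64(0.0), 'q': array([-1.327,  0.053,  1.614,  0.   ,  1.476, -0.119]), 'dq': array([0.   , 0.   , 0.001, 0.002, 0.   , 0.002]), 'effort': array([-0.0000e+00, -3.9368e+01, -3.7018e+01, -0.0000e+00,  7.0000e-03,
       -0.0000e+00]), 'tool_pos': array([ 0.222, -0.584,  0.303]), 'tool_rot': array([-3.088, -0.566,  0.   ]), 'contact_force': array([0.699, 0.012, 0.293]), 'wrist_torque': array([0.01 , 0.019, 0.042]), 'grip_force': np.float64(0.0), 'opening': np.float64(0.085)} 0.0726
top {'mtx': array([[581.82502278,   0.        , 326.37278844],
       [  0.        , 581.82502278, 229.71656003],
       [  0.        ,   0.        ,   1.        ]]), 'k1': 0.0467252745351747, 'R': array([[-0.00215589, -0.99994793,  0.0099746 ],
       [-0.99646633,  0.00131065, -0.08398294],
       [ 0.0839655 , -0.01012041, -0.99641727]]), 't': array([-0.00738444,  0.59088268,  1.30284487])}
side {'mtx': array([[455.64493846,   0.        , 316.82190155],
       [  0.        , 455.64493846, 235.41580286],
       [  0.        ,   0.        ,   1.        ]]), 'k1': -0.09456489557721207, 'R': array([[ 0.99578089, -0.09049693, -0.01518987],
       [-0.05995978, -0.51637915, -0.85425839],
       [ 0.06946403,  0.85156496, -0.51962666]]), 't': array([-0.56254161,  0.12264546,  0.94045891])}
```

View pics/top0.png

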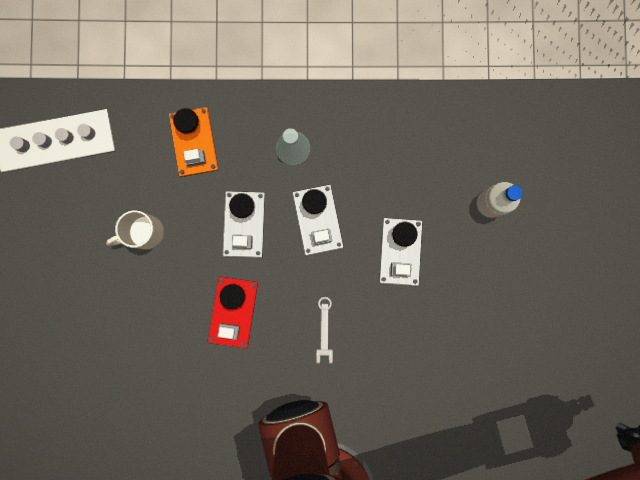

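View pics/side0.png

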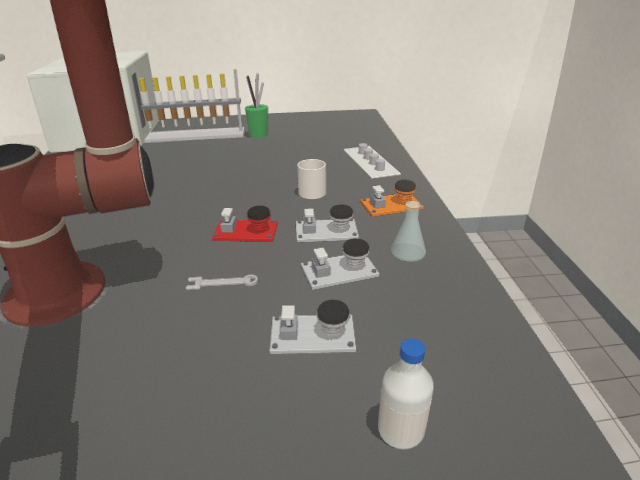

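The aluminium seats have pads at (241,206), (314,202) and (404,234), and tags at (241,241), (321,236) and (401,269). The look-alikes are the orange seat (pad 186,121; tag 194,157) and the red seat (pad 232,296; tag 228,332), so I leave those alone. I choose the three grey-plate seats.

```bash
cat > h.py <<'E'
import numpy as np,cv2
from station import ctrl
def rays(m,px):
    K=m["mtx"];s=(np.asarray(px,float)-K[:2,2])/[K[0,0],K[1,1]];r=s.copy()
    for _ in range(20): r=s/(1+m["k1"]*(r**2).sum(-1,keepdims=True))
    return np.c_[r,np.ones(len(r))]
def plane(m,px,z):
    d=rays(m,px)@m["R"];c=-m["R"].T@m["t"]
    return c+d*((z-c[2])/d[:,2])[:,None]
def blob(mask,p):
    n,l,s,c=cv2.connectedComponentsWithStats(mask.astype(np.uint8))
    k=min((i for i in range(1,n) if s[i,4]>30),key=lambda i:np.hypot(*(c[i]-p)));return l==k,s[k],c[k]
E
cat > meas.py <<'E'
from h import *
P={'L':((241,206),(241,241)),'M':((314,202),(321,236)),'R':((404,234),(401,269))}
Q={'L':((341,212),(309,213)),'M':((356,248),(320,255)),'R':((333,312),(288,312))}
for cam,S in (("top",P),("side",Q)):
    f=np.load(f"pics/{cam}0.npz");im,d=f["im"],f["d"];m=ctrl.camera_model(cam)
    h,w=d.shape;px=np.stack(np.meshgrid(np.arange(w),np.arange(h)),-1).reshape(-1,2)
    X=((rays(m,px)*d.reshape(-1,1)-m["t"])@m["R"]).reshape(h,w,3)
    for k,(a,b) in S.items():
        mx=im.max(2)
        if cam=="top":
            out=[]
            for p,z,col in((a,.062,mx<30),(b,.060,im.min(2)>190)):
                M,s,c=blob(col&(X[...,2]>.053)&(X[...,2]<.075),p)
                pts=X[M];out.append(plane(m,[c],z)[0]);print(k,p,"n",s,"c",c.round(1),"ray",out[-1].round(4),"depth",np.median(pts,0).round(4),np.ptp(pts,axis=0).round(3))
            v=(out[0]-out[1])[:2];print(k,"dist",np.hypot(*v).round(4),"yaw",np.degrees(np.arctan2(v[1],v[0])).round(1))
        else:
            for p,zr in((a,.062),(b,.060)):
                W=np.zeros((h,w),bool);W[p[1]-14:p[1]+14,p[0]-20:p[0]+20]=1
                pts=X[W&(abs(X[...,2]-zr)<.004)];print("side",k,zr,len(pts),np.median(pts,0).round(4) if len(pts) else 0)
im=np.load("pics/top0.npz")["im"];cv2.imwrite("pics/crop.png",cv2.resize(im[175:300,205:440],None,fx=3.3,fy=3.3))
E
python3 meas.py
```

```text
L (241, 206) n [230 194  24  24 386] c [241.1 205.6] ray [0.6416 0.1811 0.062 ] depth [0.6411 0.1812 0.063 ] [0.051 0.051 0.016]
L (241, 241) n [233 236  14  10 130] c [239.7 240.2] ray [0.5649 0.1838 0.06  ] depth [0.5651 0.1832 0.0608] [0.021 0.03  0.014]
L dist 0.0768 yaw -2.0
M (314, 202) n [303 190  23  24 364] c [313.9 201.3] ray [0.6513 0.0197 0.062 ] depth [0.6517 0.0194 0.0629] [0.051 0.049 0.016]
M (321, 236) n [314 230  15  12 127] c [321.2 235.2] ray [0.5757 0.0035 0.06  ] depth [0.576  0.0039 0.0607] [0.024 0.031 0.013]
M dist 0.0773 yaw 12.1
R (404, 234) n [393 223  24  23 385] c [404.1 233.9] ray [ 0.5781 -0.1804  0.062 ] depth [ 0.578  -0.1802  0.0626] [0.049 0.052 0.016]
R (401, 269) n [396 264  14  11 128] c [402.5 269. ] ray [ 0.5005 -0.1761  0.06  ] depth [ 0.5006 -0.1757  0.0604] [0.022 0.03  0.014]
R dist 0.0777 yaw -3.2
side L 0.062 221 [0.6399 0.175  0.0633]
side L 0.06 69 [0.5609 0.1786 0.0609]
side M 0.062 324 [0.6493 0.0143 0.0631]
side M 0.06 109 [ 5.721e-01 -2.000e-04  6.080e-02]
side R 0.062 552 [ 0.5763 -0.1861  0.0627]
side R 0.06 170 [ 0.4976 -0.1794  0.0603]
```

View pics/crop.png

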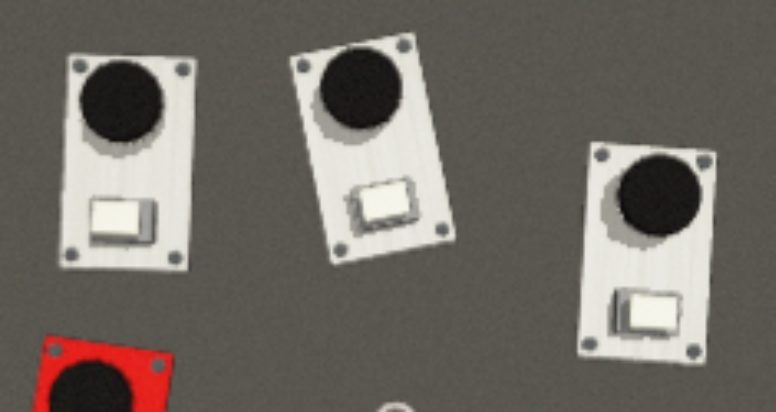

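```bash
cat > to.py <<'E'
import sys
from h import *
from scipy.spatial.transform import Rotation as R
o=ctrl.get_obs();r=R.from_rotvec(o["tool_rot"]);p=o["tool_pos"]
g=np.array(eval(sys.argv[1]))
print("t",o["t"],"p",p.round(4),"F",o["contact_force"].round(2),"open",round(float(o["opening"]),4),"tip",ctrl.tip_extent)
print("shift",(r.inv().apply(g-p)/.6).round(4),"turn to (pi,0,0)",((r.inv()*R.from_rotvec([np.pi,0,0])).as_rotvec()/(np.pi/2)).round(4))
E
python3 to.py "[.45,-.2,.26]"; python3 to.py "[.641,.18,.2]"
```

```text
t 0.1 p [ 0.2217 -0.5839  0.3028] F [ 0.74  0.29 -0.34] open 0.0858 tip 0.0726
shift [ 0.5828 -0.463   0.0723] turn to (pi,0,0) [-1.200e-03  1.000e-04  2.309e-01]
t 0.1 p [ 0.2217 -0.5839  0.3028] F [ 0.74  0.29 -0.34] open 0.0858 tip 0.0726
shift [ 1.1051 -0.942   0.1733] turn to (pi,0,0) [-1.200e-03  1.000e-04  2.309e-01]
```

apply_moves --rows '[0.583,-0.463,0.072,0,0,0.231,0.583,-0.463,0.072,0,0,0.231,0.583,-0.463,0.072,0,0,0.231,0.583,-0.463,0.072,0,0,0.231,0.583,-0.463,0.072,0,0,0.231,0.583,-0.463,0.072,0,0,0.231,0.583,-0.463,0.072,0,0,0.231,0.583,-0.463,0.072,0,0,0.231,0.583,-0.463,0.072,0,0,0.231,0.583,-0.463,0.072,0,0,0.231,0.583,-0.463,0.072,0,0,0.231,0.583,-0.463,0.072,0,0,0.231]' --grip 0 --grip_force 20

```text
t: 1.3
tool_pos: [0.4499, -0.2011, 0.2606]
tool_rot: [3.141, -0.001, -0.001]
contact_force: [0.5, 0.2, 0.1]
opening: -0.0
grip_force: 0.0
```

```bash
python3 to.py "[.641,.18,.17]"
```

```text
t 1.3 p [ 0.4499 -0.2011  0.2606] F [0.5  0.24 0.09] open -0.0 tip 0.0726
shift [ 0.3181 -0.6355  0.1507] turn to (pi,0,0) [ 0.0001  0.0003 -0.0005]
```

apply_moves --rows '[0.318,-0.635,0.1,0,0,0,0.318,-0.635,0.1,0,0,0,0.318,-0.635,0.1,0,0,0,0.318,-0.635,0.1,0,0,0,0.318,-0.635,0.1,0,0,0,0.318,-0.635,0.1,0,0,0,0.318,-0.635,0.1,0,0,0,0.318,-0.635,0.1,0,0,0,0.318,-0.635,0.1,0,0,0,0.318,-0.635,0.1,0,0,0,0.318,-0.635,0.16,0,0,0,0.318,-0.635,0.16,0,0,0,0.318,-0.635,0.16,0,0,0,0.318,-0.635,0.16,0,0,0,0.318,-0.635,0.16,0,0,0]'

```text
t: 2.8
tool_pos: [0.642, 0.1799, 0.1668]
tool_rot: [-3.141, 0.002, -0.005]
contact_force: [-0.6, 0.2, -1.0]
opening: -0.0004
grip_force: 0.0
```

```bash
python3 - <<'E'
from h import *
im,d=ctrl.get_image("side");cv2.imwrite("pics/s1.png",cv2.resize(im[120:300,230:440],None,fx=3,fy=3))
E
python3 to.py "[.641,.18,.138]"
```

```text
t 2.85 p [0.6419 0.1801 0.1667] F [ 0.06 -0.09  0.16] open -0.0002 tip 0.0726
shift [-0.0016  0.0002  0.0478] turn to (pi,0,0) [-0.0003 -0.0018 -0.0005]
```

View pics/s1.png

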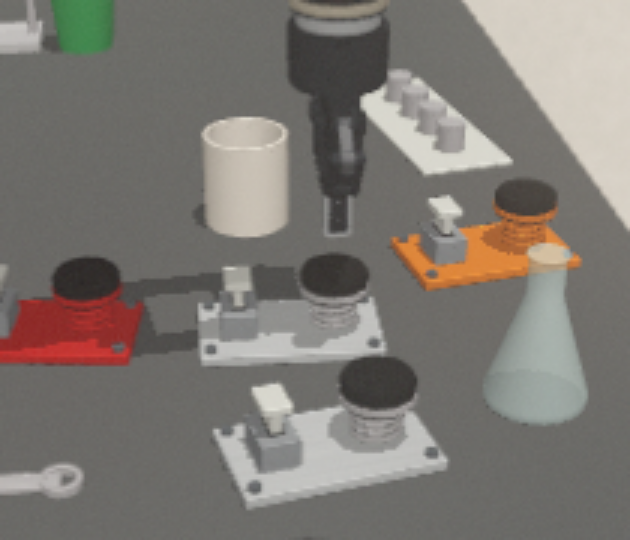

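The shut fingers hang over the left seat's pad, with the tip at crop pixel (338,232) and the pad at (335,275). Next I descend until I feel contact.

apply_moves --rows '[0,0,0.02,0,0,0,0,0,0.035,0,0,0,0,0,0.044,0,0,0,0,0,0.048,0,0,0,0,0,0.048,0,0,0,0,0,0.048,0,0,0,0,0,0.048,0,0,0]'

```text
t: 3.55
tool_pos: [0.6414, 0.1806, 0.1363]
tool_rot: [-3.141, -0.0, -0.001]
contact_force: [-0.4, 0.5, 0.1]
opening: 0.0002
grip_force: 0.0
```

apply_moves --rows '[0,0,0.005,0,0,0,0,0,0.01,0,0,0,0,0,0.01,0,0,0,0,0,0.01,0,0,0,0,0,0.01,0,0,0]'

```text
t: 4.05
tool_pos: [0.6413, 0.1806, 0.1303]
tool_rot: [-3.141, 0.0, -0.001]
contact_force: [0.4, -0.3, 1.5]
opening: -0.0001
grip_force: 0.8
```

apply_moves --rows '[0,0,0.005,0,0,0,0,0,0.01,0,0,0,0,0,0.01,0,0,0,0,0,0.01,0,0,0,0,0,0.01,0,0,0]'

```text
t: 4.55
tool_pos: [0.6412, 0.1806, 0.1241]
tool_rot: [-3.142, 0.0, -0.0]
contact_force: [1.8, 0.8, 2.3]
opening: -0.0
grip_force: 1.4
```

apply_moves --rows '[0,0,0,0,0,0]'

```text
t: 4.65
tool_pos: [0.6412, 0.1805, 0.1241]
tool_rot: [-3.142, 0.0, -0.001]
contact_force: [0.1, -0.7, 2.6]
opening: -0.0002
grip_force: 1.4
```

apply_moves --rows '[0,0,0,0,0,0]'

```text
t: 4.75
tool_pos: [0.6412, 0.1805, 0.1241]
tool_rot: [-3.142, 0.0, -0.001]
contact_force: [-0.0, 0.1, 2.5]
opening: -0.0001
grip_force: 1.4
```

apply_moves --rows '[0,0,0,0,0,0]'

```text
t: 4.85
tool_pos: [0.6412, 0.1806, 0.124]
tool_rot: [-3.142, 0.0, -0.001]
contact_force: [1.8, 0.8, 2.5]
opening: 0.0002
grip_force: 1.4
```

apply_moves --rows '[0,0,-0.03,0,0,0,0,0,-0.077,0,0,0,0,0,-0.077,0,0,0,0.016,0.08,-0.077,0,0,0,0.016,0.16,-0.077,0,0,0,0.016,0.23,-0.077,0,0,0,0.016,0.271,-0.077,0,0,0,0.016,0.271,-0.077,0,0,0,0.016,0.271,-0.077,0,0,0,0.016,0.271,-0.05,0,0,0,0.016,0.271,-0.03,0,0,0,0.016,0.271,-0.02,0,0,0,0.016,0.271,-0.02,0,0,0,0.016,0.271,-0.02,0,0,0,0.016,0.271,-0.02,0,0,0]'

```text
t: 6.35
tool_pos: [0.651, 0.0181, 0.1363]
tool_rot: [3.141, 0.0, 0.001]
contact_force: [0.4, 0.8, 0.0]
opening: 0.0
grip_force: 0.0
```

apply_moves --rows '[0,0,0.005,0,0,0,0,0,0.01,0,0,0,0,0,0.01,0,0,0,0,0,0.01,0,0,0,0,0,0.01,0,0,0]'

```text
t: 6.85
tool_pos: [0.6512, 0.0179, 0.1305]
tool_rot: [3.141, -0.0, 0.002]
contact_force: [1.4, 0.4, 2.8]
opening: -0.0004
grip_force: 1.2
```

apply_moves --rows '[0,0,0.005,0,0,0,0,0,0.01,0,0,0,0,0,0.01,0,0,0,0,0,0.01,0,0,0,0,0,0.01,0,0,0]'

```text
t: 7.35
tool_pos: [0.6511, 0.0179, 0.1244]
tool_rot: [3.141, -0.0, 0.002]
contact_force: [2.9, -0.2, 4.5]
opening: -0.0001
grip_force: 2.3
```

apply_moves --rows '[0,0,0,0,0,0]'

```text
t: 7.45
tool_pos: [0.6511, 0.0179, 0.1244]
tool_rot: [3.141, -0.0, 0.002]
contact_force: [3.3, 0.2, 5.7]
opening: -0.0003
grip_force: 2.3
```

apply_moves --rows '[0,0,0,0,0,0]'

```text
t: 7.55
tool_pos: [0.6511, 0.0179, 0.1243]
tool_rot: [3.141, -0.0, 0.002]
contact_force: [3.7, -0.2, 5.1]
opening: -0.0003
grip_force: 2.3
```

apply_moves --rows '[0,0,-0.03,0,0,0,0,0,-0.077,0,0,0,0,0,-0.077,0,0,0,-0.03,0.08,-0.077,0,0,0,-0.06,0.16,-0.077,0,0,0,-0.09,0.24,-0.077,0,0,0,-0.122,0.31,-0.077,0,0,0,-0.122,0.333,-0.077,0,0,0,-0.122,0.333,-0.077,0,0,0,-0.122,0.333,-0.077,0,0,0,-0.122,0.333,-0.05,0,0,0,-0.122,0.333,-0.03,0,0,0,-0.122,0.333,-0.02,0,0,0,-0.122,0.333,-0.02,0,0,0,-0.122,0.333,-0.02,0,0,0,-0.122,0.333,-0.02,0,0,0]'

```text
t: 9.15
tool_pos: [0.5778, -0.1819, 0.1363]
tool_rot: [3.141, 0.0, 0.001]
contact_force: [0.4, -0.4, -0.5]
opening: -0.0002
grip_force: 0.0
```

apply_moves --rows '[0,0,0.005,0,0,0,0,0,0.01,0,0,0,0,0,0.01,0,0,0,0,0,0.01,0,0,0,0,0,0.01,0,0,0]'

```text
t: 9.65
tool_pos: [0.578, -0.1822, 0.1307]
tool_rot: [3.141, -0.0, 0.003]
contact_force: [1.7, -0.6, 3.8]
opening: 0.0
grip_force: 1.9
```

apply_moves --rows '[0,0,0.005,0,0,0,0,0,0.01,0,0,0,0,0,0.01,0,0,0,0,0,0.01,0,0,0,0,0,0.01,0,0,0]'

```text
t: 10.15
tool_pos: [0.5781, -0.1821, 0.125]
tool_rot: [3.141, -0.0, 0.002]
contact_force: [-0.5, 0.1, 7.0]
opening: 0.0002
grip_force: 3.9
```

apply_moves --rows '[0,0,0,0,0,0]'

```text
t: 10.25
tool_pos: [0.5781, -0.1822, 0.1251]
tool_rot: [3.141, -0.0, 0.002]
contact_force: [0.5, -0.3, 7.3]
opening: -0.0001
grip_force: 3.9
```

apply_moves --rows '[0,0,0,0,0,0]'

```text
t: 10.35
tool_pos: [0.5781, -0.1822, 0.1251]
tool_rot: [3.141, -0.0, 0.002]
contact_force: [-0.3, 0.3, 7.9]
opening: 0.0
grip_force: 3.9
```

By force at about 10 mm of sink, left reads 2.5 N, middle 5.2 N and right 7.4 N. The left seat is clearly the softest, so I go to its tag.

apply_moves --rows '[0,0,-0.04,0,0,0,0,0,-0.1,0,0,0,0,0,-0.1,0,0,0,-0.023,-0.608,-0.1,0,0,0,-0.023,-0.608,-0.1,0,0,0,-0.023,-0.608,-0.1,0,0,0,-0.023,-0.608,-0.1,0,0,0,-0.023,-0.608,-0.1,0,0,0,-0.023,-0.608,-0.1,0,0,0,-0.023,-0.608,-0.1,0,0,0,-0.023,-0.608,-0.1,0,0,0,-0.023,-0.608,-0.1,0,0,0,-0.023,-0.608,-0.1,0,0,0,-0.023,-0.608,-0.06,0,0,0,-0.023,-0.608,-0.03,0,0,0,-0.023,-0.608,-0.02,0,0,0,-0.023,-0.608,-0.02,0,0,0,-0.023,-0.608,-0.02,0,0,0,-0.023,-0.608,-0.02,0,0,0]'

```text
t: 12.25
tool_pos: [0.5645, 0.1826, 0.1372]
tool_rot: [-3.141, 0.001, -0.003]
contact_force: [-0.2, -0.3, 0.1]
opening: -0.0002
grip_force: 0.0
```

apply_moves --rows '[0,0,0.005,0,0,0,0,0,0.01,0,0,0,0,0,0.015,0,0,0,0,0,0.02,0,0,0,0,0,0.02,0,0,0,0,0,0.02,0,0,0]'

```text
t: 12.85
tool_pos: [0.5636, 0.183, 0.1237]
tool_rot: [-3.142, -0.0, 0.001]
contact_force: [1.8, -0.4, 0.9]
opening: 0.0002
grip_force: 0.7
```

apply_moves --rows '[0,0,0.004,0,0,0,0,0,0.008,0,0,0,0,0,0.011,0,0,0,0,0,0.011,0,0,0,0,0,0.011,0,0,0]'

```text
t: 13.35
tool_pos: [0.5633, 0.1829, 0.1168]
tool_rot: [3.141, 0.0, -0.002]
contact_force: [0.7, 1.0, -0.2]
opening: -0.0001
grip_force: 0.1
```

apply_moves --rows '[0,0,0.001,0,0,0,0,0,0.002,0,0,0,0,0,0.002,0,0,0]'

```text
t: 13.65
tool_pos: [0.5633, 0.1829, 0.1166]
tool_rot: [3.141, 0.0, -0.002]
contact_force: [-3.0, -0.4, 6.0]
opening: 0.0001
grip_force: 2.9
```

apply_moves --rows '[0,0,0.001,0,0,0,0,0,0.002,0,0,0,0,0,0.002,0,0,0]'

```text
t: 13.95
tool_pos: [0.5634, 0.183, 0.1166]
tool_rot: [3.141, 0.0, -0.003]
contact_force: [-6.4, -2.2, 11.6]
opening: 0.0002
grip_force: 5.9
```

The tip is hard on the stop at TCP z = 0.1166, as expected. I lift straight off and check.

apply_moves --rows '[0,0,-0.02,0,0,0,0,0,-0.06,0,0,0,0,0,-0.13,0,0,0,0,0,-0.2,0,0,0,-0.1,0.15,-0.25,0,0,0,-0.2,0.25,-0.25,0,0,0,-0.2,0.45,-0.25,0,0,0,-0.2,0.6,-0.25,0,0,0,-0.2,0.8,-0.25,0,0,0,-0.2,0.8,-0.25,0,0,0,-0.2,0.8,-0.25,0,0,0,-0.2,0.8,-0.25,0,0,0,-0.2,0.8,-0.25,0,0,0,-0.2,0.8,-0.25,0,0,0]'

```text
t: 15.35
tool_pos: [0.4438, -0.2915, 0.2651]
tool_rot: [3.141, -0.001, 0.001]
contact_force: [0.0, 0.4, 0.6]
opening: 0.0003
grip_force: 0.0
```

Run:
```python
from h import *
for c in("top","side"):
    im,d=ctrl.get_image(c);m=ctrl.camera_model(c);h,w=d.shape
    px=np.stack(np.meshgrid(np.arange(w),np.arange(h)),-1).reshape(-1,2)
    X=((rays(m,px)*d.reshape(-1,1)-m["t"])@m["R"]).reshape(h,w,3)
    for n,x,y in(("tagL",.564,.183),("tagM",.575,.003),("tagR",.5,-.177),("padL",.641,.18),("padM",.651,.018),("padR",.578,-.182)):
        s=X[np.hypot(X[...,0]-x,X[...,1]-y)<.007]; print(c,n,len(s),np.median(s,0).round(4) if len(s) else 0)
    if c=="side":cv2.imwrite("pics/s2.png",im)
print(ctrl.get_obs()["contact_force"])
```

```text
top tagL 32 [0.564  0.1831 0.0451]
top tagM 32 [0.575  0.0028 0.0606]
top tagR 32 [ 0.5005 -0.1771  0.0615]
top padL 34 [0.6412 0.18   0.0624]
top padM 31 [0.6514 0.0172 0.0626]
top padR 34 [ 0.5778 -0.1823  0.0642]
side tagL 9 [0.5631 0.1845 0.0443]
side tagM 25 [0.5752 0.0029 0.061 ]
side tagR 49 [ 0.5017 -0.1766  0.0604]
side padL 29 [0.6408 0.1784 0.0297]
side padM 20 [0.6527 0.0161 0.0631]
side padR 35 [ 0.5785 -0.1822  0.0626]
[-0.4070662   0.372888   -0.25037783]
```

View pics/s2.png

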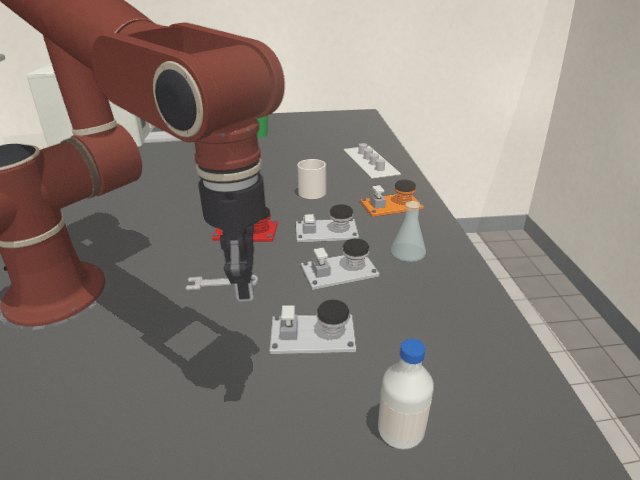

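The left tag, at (309,222), is fully down at a height of about 44 mm. The other two tags are up, at (320,255) and (288,312), all three pads are free and the bystanders have not moved.

```bash
python3 -c "
from station import ctrl
print(ctrl.finish_job())"
```

```text
the job is handed in; nothing more can be done
None
```

The left seat is the softest (about 2.5 N at 10 mm of sink, against 5.2 N middle and 7.4 N right); its tag is pushed fully down, the other two tags are up, all pads are free, and the job is handed in.

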